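# Complete the row of pickle boxes on the table shelf

### The arm

A 7-joint arm with a two-finger parallel gripper is mounted at the origin on the work surface. World frame = base frame: x ahead of the robot, y to its left, z up, the work surface at z = 0. Lengths are in m, angles in rad, forces in N, time in s.
With the tool pointing down it reaches from about 0.4 to 0.85 m from the base axis. Payload 4.5 kg.
Tool frame: the origin (TCP) lies at the very end of the fingers, on their centre line; the grasp point (between the pads) lies 19 mm behind it; z points along the fingers, x is the direction in which the jaws open and shut, and the axes are right-handed (so a half turn about z gives the same grasp; the last joint's range is limited). The gripper opens to 88 mm and grips with 3 to 60 N. Pads are 18 mm wide; open, the fingers measure 123 mm over their backs; the gripper's body (75 mm by 187 mm) begins 45 mm behind the grasp point.
Start: joints at [-1.18, 0.689, -0.195, 1.565, 0.157, 0.902, -0.215], TCP at [0.218, 0.586, 0.239] pointing down, gripper open.
Joint ranges: [-3.01, 3.01], [-0.46, 2.08], [-1.47, 1.51], [0.13, 2.56], [-1, 4.14], [0.04, 2.09], [-2.66, 2.66]. Speed limits (rad/s): [2.57, 2.57, 3.14, 3.14, 3.14, 3.14, 3.14].

### API

Orientations are given as a unit quaternion [x, y, z, w].
In Python, from plant import * gives the robot as it stands.
- The arm moves only by the tool apply_moves, never from a script. Its argument "series" is a list of rows, each an object of numbers: "x", "y", "z": the shift along the tool's x, y, z in units of 80 cm (1.0 is 80 cm); "wx", "wy", "wz": the turn, a rotation vector about the tool's x, y, z in units of pi rad (1.0 is pi rad); "fingers": the opening, from -1 (shut) to 1 (fully open), so that 0 is half open. In form: [{"x": .., "y": .., "z": .., "wx": .., "wy": .., "wz": .., "fingers": ..}, ...]. A call has 1 to 8 rows; each row shifts and turns the pose as measured when the row begins, along the tool's axes as they then stand; what a row does not reach is not made up. A row lasts 1/8 s, in which the tool goes at most 62.5 mm and 10.7 degrees, less where a joint would pass 70% of its speed; a pose out of reach is approached as far as the arm can. A call with a number of a shift or a turn outside -1 to 1 is refused whole. A call with a gripper value outside its range is refused whole. The fingers move at their own pace and stop on an object; "force" is the grip in N (left out, the last holds). Time passes only in rows, so rows that do not move let the fingers close. It gives the time, the measured TCP pose, the force and the opening at its end, in the units of the state.
- get_state(): the state, without advancing time (a new reading comes with each control period).
- snapshot(name): name is "side" or "top" or "wrist"; returns (picture, depth): 420x560x3 uint8, red, green, blue; 420x560 float32, m along the optical axis (not along the pixel's ray), 0 where there is no reading.
- camera_model(name): a dict with "camera_matrix" (3x3 intrinsics, pixels), "world_from_camera" (4x4, takes a point from camera to world coordinates). Camera axes: x right, y up, looking along -z (the intrinsics and any distortion apply to the point x, -y, -z); pixel columns grow to the right and rows downward; lengths in m; the calibration is good to about 2 mm. A picture is of the moment at which its call begins: read the wrist's pose just before it. camera_model takes no time and is no camera call; for the wrist camera it gives the pose at the moment of the call.
- finish_job(): hands the job in, once; it reports no verdict.
The state is a dict: "clock": time; "q": joint angles; "qd": joint speeds; "joint_torque": joint torques, N m; "tool_pos": TCP position; "eef_rot": TCP orientation; "contact_force": force on the tool from outside, world axes, zero at the start; "moment": the same for the moment, N m; "opening": opening from 0.0 (shut) to 1.0 (fully open).
Only numpy, scipy, OpenCV 4.12 (cv2) and the standard library are available. Lean on these libraries where they do the work, as an engineer would, in place of code of your own. Each camera call takes 0.05 s, during which the arm holds its last target. There are 200 camera calls.

### The job

Two small oblong steel pickle boxes have been left on the dining table. Stand them upright on the low wooden shelf, one on each side of the pickle box that is already there, so that the three make one neat side-by-side row along the shelf: long faces in line and parallel, with about 20 mm of space between neighbours. Leave the box that is already on the shelf where it stands.

Things in the scene. Friction and masses are not known exactly. Their poses are not given: they have to be found in the camera images.
- box_a_mid (a point): One of the two boxes to be put on the shelf, standing on the table, 100 to 200 g: a small oblong steel pickle box with a flat hinged flap on top, 44 mm (its x) by 56 mm (its y) by 50 mm tall; hinge and catch stand out 3 mm on its two short ends, the long faces are plain and easy to grip. The point is its centre, half-way up; z is up. It has the same look whichever long face is in front: either way round is fine.
- box_b_mid (a point): The other box to be put on the shelf, standing on the table, 100 to 200 g: a small oblong steel pickle box with a flat hinged flap on top, 44 mm (its x) by 56 mm (its y) by 50 mm tall; hinge and catch stand out 3 mm on its two short ends, the long faces are plain and easy to grip. The point is its centre, half-way up; z is up. It has the same look whichever long face is in front: either way round is fine.
- row_box_mid (a point): The pickle box already standing on the shelf, near the middle of its length, square to it; same size and look, but full (about 350 g). The point is its centre, half-way up; x is across the shelf, through its plain 44 mm depth, y runs along the shelf and the row, z is up. Neighbours 20 mm apart have centres 76 mm apart.
- shelf: Low fixed wooden shelf on the table: a flat open board 120 mm deep (x) and 340 mm long (y) on two legs, top surface 45 mm above the table, no walls or lips. Origin on the table under its middle; y runs along its length. It never moves. Round tin, katori, lunchbox and tumbler also on the table (up to 110 mm tall) are not part of the job.

How it is judged:
By the outcome, as a careful person would: the job done as asked, in the order asked, and still so for the second after the job is handed in, with the robot touching nothing.
It also fails if it takes over 64 s, if anything falls off the work surface, if the arm or the gripper's body presses on something with over 40 N, if the wrist force passes 120 N, or if a joint passes its speed limit or range.

## Working session

There is one attempt and no reset: what is moved stays moved. The work goes in short steps, Python scripts to look and compute and a tool call to move; the robot and the scene stay as the last step left them, time stands still between calls to the robot, and variables do not carry over. Pictures are saved under pics/ and viewed, about 8 in all and at most 12, crops included, and the job is handed in when it is done.

Besides the shell and the picture viewer there is one more tool, called after "Emit:" as a command line: name --argument value ..., lists and objects as JSON in quotes. apply_moves: Moves the arm, as the interface text tells. Its arguments: {"type":"object","properties":{"series":{"type":"array","items":{"type":"object","properties":{"x":{"type":"number"},"y":{"type":"number"},"z":{"type":"number"},"wx":{"type":"number"},"wy":{"type":"number"},"wz":{"type":"number"},"fingers":{"type":"number"}}}},"force":{"type":"number"}},"required":["series"]}

```bash
ls; mkdir -p pics
python3 - <<'E'
from plant import *
import cv2,numpy as np
np.set_printoptions(precision=4,suppress=True)
print(get_state())
ims=[]
for n in("top","side"):
    p,d=snapshot(n);np.savez(f"pics/{n}0.npz",p=p,d=d)
    cv2.imwrite(f"pics/{n}0.png",p[...,::-1]);c=camera_model(n);print(n,c)
E
```

```text
pics
{'clock': 0.0, 'q': array([-1.1802,  0.6899, -0.1946,  1.5664,  0.1573,  0.9025, -0.2151]), 'qd': array([-0.0003,  0.    , -0.0015, -0.0004,  0.0012,  0.0016, -0.0013]), 'joint_torque': array([  0.0001, -52.7576,  -1.2665, -15.3424,  -0.0525,   0.0063,
         0.0002]), 'tool_pos': array([0.2181, 0.585 , 0.2379]), 'eef_rot': array([ 0.8213,  0.5705, -0.0007,  0.0006]), 'contact_force': array([-0.1287,  0.0576,  1.455 ]), 'moment': array([0.024 , 0.0138, 0.0063]), 'opening': 1.0037390148854106}
top {'camera_matrix': array([[511.8102,   0.    , 275.3657],
       [  0.    , 511.8102, 208.7217],
       [  0.    ,   0.    ,   1.    ]]), 'world_from_camera': array([[ 0.0164,  0.9894, -0.1442,  0.3919],
       [-0.9999,  0.016 , -0.0037, -0.0074],
       [-0.0014,  0.1442,  0.9895,  1.0216],
       [ 0.    ,  0.    ,  0.    ,  1.    ]])}
side {'camera_matrix': array([[396.5821,   0.    , 281.1358],
       [  0.    , 396.5821, 208.2049],
       [  0.    ,   0.    ,   1.    ]]), 'world_from_camera': array([[ 0.7254,  0.4469, -0.5235,  0.172 ],
       [-0.6883,  0.4631, -0.5584, -0.4128],
       [-0.0071,  0.7654,  0.6436,  0.502 ],
       [ 0.    ,  0.    ,  0.    ,  1.    ]])}
```

View pics/top0.png

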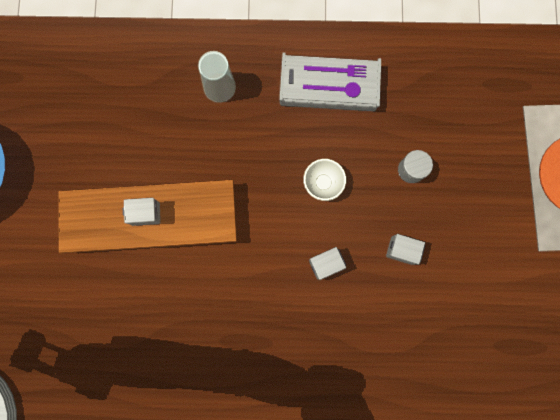

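View pics/side0.png

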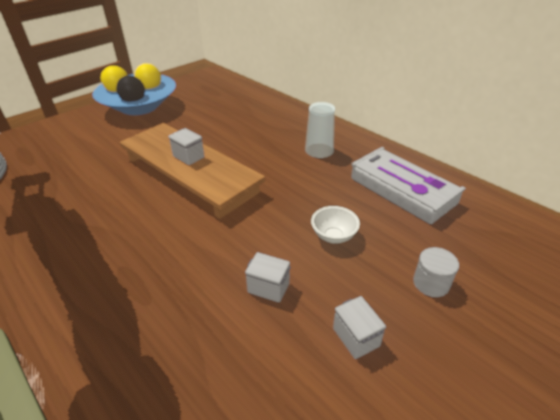

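The top view shows loose boxes near (328,263) and (406,249). The row box is near (140,211) on the orange shelf (59–236, 180–251). Next I measure top faces by depth and colour.

```bash
cat > h.py <<'E'
import numpy as np,cv2
from plant import *
np.set_printoptions(precision=4,suppress=True)
def cloud(d,c):
    K=c["camera_matrix"];v,u=np.mgrid[:d.shape[0],:d.shape[1]]
    P=np.stack([(u-K[0,2])/K[0,0]*d,-(v-K[1,2])/K[1,1]*d,-d],-1)
    T=c["world_from_camera"];return P@T[:3,:3].T+T[:3,3]
def plane(uv,z,c):
    K=c["camera_matrix"];T=c["world_from_camera"];uv=np.atleast_2d(uv).astype(float)
    r=np.stack([(uv[:,0]-K[0,2])/K[0,0],-(uv[:,1]-K[1,2])/K[1,1],-np.ones(len(uv))],-1)@T[:3,:3].T
    return T[:3,3]+r*((z-T[2,3])/r[:,2])[:,None]
def faces(p,d,c,z,roi,tol=.012,smax=90,vmin=90):
    """top face(s) at height z: centre, size, angle (deg) of long side"""
    W=cloud(d,c);hsv=cv2.cvtColor(p,cv2.COLOR_RGB2HSV)
    m=((abs(W[...,2]-z)<tol)&(hsv[...,1]<smax)&(hsv[...,2]>vmin)&(d>0)).astype(np.uint8)
    u0,v0,u1,v1=roi;k=np.zeros_like(m);k[v0:v1,u0:u1]=m[v0:v1,u0:u1]
    out=[]
    for q in cv2.findContours(k,cv2.RETR_EXTERNAL,cv2.CHAIN_APPROX_NONE)[0]:
        if cv2.contourArea(q)<150:continue
        h=plane(q[:,0,:],z,c)[:,:2]
        (cx,cy),(w,l),a=cv2.minAreaRect((h*1000).astype(np.float32))
        if w>l:w,l,a=l,w,a-90   # now l long; direction a+90
        out.append((cx,cy,w,l,(a+90)%180,np.median(W[...,2][k>0])))
    return np.array(out)
E
python3 - <<'E'
from h import *
for n,rois in (("top",[((300,235,440,280),.05),((110,190,170,235),.095)]),("side",[((235,245,395,360),.05),((160,125,210,170),.095)])):
    f=np.load(f"pics/{n}0.npz");c=camera_model(n)
    for r,z in rois: print(n,faces(f["p"],f["d"],c,z,r))
f=np.load("pics/top0.npz");c=camera_model("top");hsv=cv2.cvtColor(f["p"],cv2.COLOR_RGB2HSV)
W=cloud(f["d"],c);m=((abs(W[...,2]-.045)<.012)&(f["d"]>0)).astype(np.uint8);m[:,260:]=0;m[:150]=0;m[270:]=0;m[:,:40]=0
q=max(cv2.findContours(m,0,1)[0],key=cv2.contourArea);print("shelf",cv2.minAreaRect((plane(q[:,0],.045,c)[:,:2]*1000).astype(np.float32)))
print([W[v,u] for u,v in((140,209),(328,263),(409,247),(180,215))])
E
```

```text
top [[ 431.7738 -103.5231   43.8113   58.6877  114.8525    0.0509]
 [ 461.4409 -254.5128   45.1155   59.1652   73.4566    0.0509]]
top [[519.971  246.3379  45.5212  56.865   93.4001   0.096 ]]
side [[ 457.5676 -258.0827   48.2955   63.3016   73.3107    0.0485]
 [ 427.4865 -109.2929   51.2155   62.6947  115.1249    0.0485]]
side [[514.4076 234.5177  51.7504  70.9943  94.8713   0.0933]]
shelf ((516.8778076171875, 244.04547119140625), (120.64835357666016, 340.3985290527344), 4.755822658538818)
[array([0.5225, 0.244 , 0.0942]), array([ 0.4315, -0.1048,  0.0505]), array([ 0.464 , -0.2577,  0.0529]), array([0.5191, 0.1799, 0.044 ])]
```

```bash
cat >> h.py <<'E'
from scipy.spatial.transform import Rotation as R
def plan(xyz,yaw,step=.055,turn=9.):
    """rows (tool axes, move units) from the present pose to xyz with tool x at yaw deg, tool z down"""
    s=get_state();p=s["tool_pos"];r=R.from_quat(s["eef_rot"])
    y=np.deg2rad(yaw);g=R.from_matrix(np.array([[np.cos(y),np.sin(y),0],[np.sin(y),-np.cos(y),0],[0,0,-1]]).T)
    w=(r.inv()*g).as_rotvec();d=np.array(xyz)-p
    n=int(max(1,np.ceil(np.linalg.norm(d)/step),np.ceil(np.rad2deg(np.linalg.norm(w))/turn)))
    print("n",n,"now",p,"yaw",np.rad2deg(np.arctan2(*r.as_matrix()[[1,0],0])),"op",s["opening"],"F",s["contact_force"],"t",s["clock"])
    for i in range(n):
        t=r.inv().apply(d/n)/.8;print("x %.4f y %.4f z %.4f | w %s"%(*t,np.round(w/n/np.pi,4)));r=r*R.from_rotvec(w/n)
E
python3 -c "
from h import *
plan((.50,.22,.26),4.5)"
```

```text
n 9 now [0.2182 0.5851 0.238 ] yaw 69.56028276729259 op 1.0020671941203831 F [-0.0362  1.0245  0.3381] t 0.1
x -0.0339 y 0.0544 z -0.0030 | w [0.     0.     0.0402]
x -0.0267 y 0.0582 z -0.0030 | w [0.     0.     0.0402]
x -0.0192 y 0.0611 z -0.0030 | w [0.     0.     0.0402]
x -0.0114 y 0.0630 z -0.0030 | w [0.     0.     0.0402]
x -0.0033 y 0.0640 z -0.0030 | w [0.     0.     0.0402]
x 0.0047 y 0.0639 z -0.0030 | w [0.     0.     0.0402]
x 0.0127 y 0.0628 z -0.0030 | w [0.     0.     0.0402]
x 0.0205 y 0.0607 z -0.0030 | w [0.     0.     0.0402]
x 0.0280 y 0.0576 z -0.0031 | w [0.     0.     0.0402]
```

Emit:
apply_moves --series '[{"x":-0.034,"y":0.054,"z":-0.003,"wz":0.04,"fingers":1},{"x":-0.027,"y":0.058,"z":-0.003,"wz":0.04,"fingers":1},{"x":-0.019,"y":0.061,"z":-0.003,"wz":0.04,"fingers":1},{"x":-0.011,"y":0.063,"z":-0.003,"wz":0.04,"fingers":1},{"x":-0.003,"y":0.064,"z":-0.003,"wz":0.04,"fingers":1},{"x":0.005,"y":0.064,"z":-0.003,"wz":0.04,"fingers":1},{"x":0.013,"y":0.063,"z":-0.003,"wz":0.04,"fingers":1},{"x":0.021,"y":0.061,"z":-0.003,"wz":0.04,"fingers":1}]'

```text
schema error: expected keys x, y, z, wx, wy, wz, fingers
```

```bash
python3 -c "
from h import *
plan((.50,.22,.26),4.5)
p,d=snapshot('wrist');c=camera_model('wrist');print(c)
cv2.imwrite('pics/w1.png',p[...,::-1]);np.savez('pics/w1.npz',p=p,d=d)
import pickle;pickle.dump(c,open('pics/w1.pkl','wb'))"
```

```text
n 9 now [0.2182 0.5851 0.238 ] yaw 69.56028276729259 op 1.0020671941203831 F [-0.0362  1.0245  0.3381] t 0.1
x -0.0339 y 0.0544 z -0.0030 | w [0.     0.     0.0402]
x -0.0267 y 0.0582 z -0.0030 | w [0.     0.     0.0402]
x -0.0192 y 0.0611 z -0.0030 | w [0.     0.     0.0402]
x -0.0114 y 0.0630 z -0.0030 | w [0.     0.     0.0402]
x -0.0033 y 0.0640 z -0.0030 | w [0.     0.     0.0402]
x 0.0047 y 0.0639 z -0.0030 | w [0.     0.     0.0402]
x 0.0127 y 0.0628 z -0.0030 | w [0.     0.     0.0402]
x 0.0205 y 0.0607 z -0.0030 | w [0.     0.     0.0402]
x 0.0280 y 0.0576 z -0.0031 | w [0.     0.     0.0402]
{'camera_matrix': array([[347.6414,   0.    , 279.8722],
       [  0.    , 347.6414, 215.3458],
       [  0.    ,   0.    ,   1.    ]]), 'world_from_camera': array([[ 0.3497, -0.8867, -0.3026,  0.1382],
       [ 0.9369,  0.3306,  0.1138,  0.6149],
       [-0.0009, -0.3233,  0.9463,  0.3849],
       [ 0.    ,  0.    ,  0.    ,  1.    ]])}
```

View pics/w1.png

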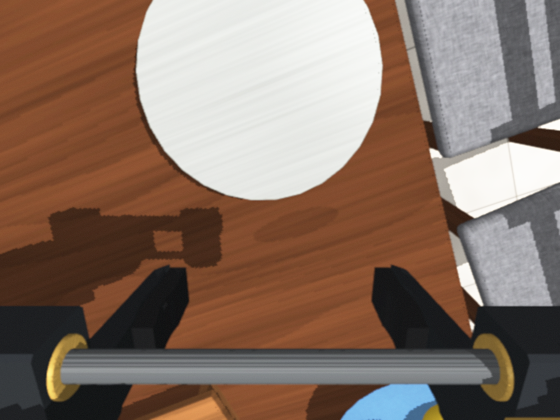

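The wrist view shows only fingers at the bottom and a plate (the camera sits on the tool's −y side). The refused call lacked wx/wy keys. I'll resend it.

Emit:
apply_moves --series '[{"x":-0.034,"y":0.054,"z":-0.003,"wx":0,"wy":0,"wz":0.04,"fingers":1},{"x":-0.027,"y":0.058,"z":-0.003,"wx":0,"wy":0,"wz":0.04,"fingers":1},{"x":-0.019,"y":0.061,"z":-0.003,"wx":0,"wy":0,"wz":0.04,"fingers":1},{"x":-0.011,"y":0.063,"z":-0.003,"wx":0,"wy":0,"wz":0.04,"fingers":1},{"x":-0.003,"y":0.064,"z":-0.003,"wx":0,"wy":0,"wz":0.04,"fingers":1},{"x":0.005,"y":0.064,"z":-0.003,"wx":0,"wy":0,"wz":0.04,"fingers":1},{"x":0.013,"y":0.063,"z":-0.003,"wx":0,"wy":0,"wz":0.04,"fingers":1},{"x":0,"y":0,"z":0,"wx":0,"wy":0,"wz":0,"fingers":1}]'

```text
clock: 1.15
tool_pos: [0.4404, 0.2909, 0.2529]
eef_rot: [0.988, 0.153, -0.001, 0.001]
contact_force: [-0.9, 0.7, -0.4]
opening: 1.003
```

```bash
cat >> h.py <<'E'
def look(tag):
    c=camera_model('wrist');p,d=snapshot('wrist');cv2.imwrite(f'pics/{tag}.png',p[...,::-1]);return p,d,c
E
python3 -c "
from h import *
plan((.51,.24,.26),4.5)
p,d,c=look('w2')
print(faces(p,d,c,.095,(0,0,560,420)))
"
```

```text
n 2 now [0.4404 0.2909 0.2529] yaw 17.567623414285613 op 1.003181566137174 F [-0.8896  0.7356 -0.3661] t 1.15
x 0.0319 y 0.0435 z -0.0045 | w [0.0003 0.0005 0.0363]
x 0.0366 y 0.0395 z -0.0045 | w [0.0003 0.0005 0.0363]
[[517.415  248.7287  46.3586  62.7438  94.6226   0.0956]]
```

View pics/w2.png

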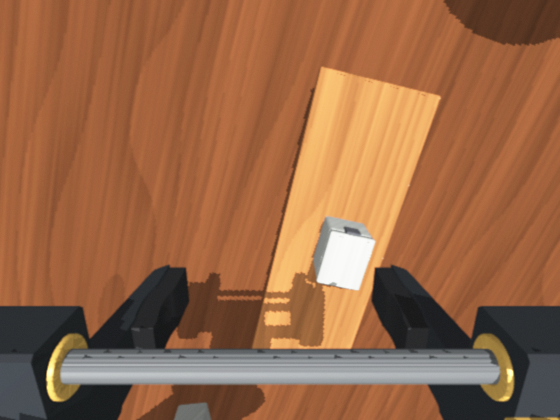

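The wrist view shows the row box at about (345,255), with its top clear and the shelf around it. I step above it for one square look.

Emit:
apply_moves --series '[{"x":0.032,"y":0.043,"z":-0.004,"wx":0,"wy":0,"wz":0.036,"fingers":1},{"x":0.037,"y":0.04,"z":-0.004,"wx":0,"wy":0,"wz":0.036,"fingers":1},{"x":0,"y":0,"z":0,"wx":0,"wy":0,"wz":0,"fingers":1}]'

```text
clock: 1.58
tool_pos: [0.5074, 0.2478, 0.2582]
eef_rot: [0.999, 0.045, -0.004, -0.001]
contact_force: [-1.0, 0.4, -0.1]
opening: 0.999
```

```bash
python3 -c "
from h import *
p,d,c=look('w3')
print(faces(p,d,c,.095,(0,0,560,420)),faces(p,d,c,.095,(0,0,560,420),tol=.004))
W=cloud(d,c);m=((abs(W[...,2]-.045)<.01)&(d>0)).astype(np.uint8);m[300:]=0
q=max(cv2.findContours(m,0,1)[0],key=cv2.contourArea);P=plane(q[:,0],.045,c);print('shelf',cv2.minAreaRect((P[:,:2]*1000).astype(np.float32)))
plan((.43,-.06,.25),24.85)
"
```

```text
[[519.547  248.0117  42.8763  61.247   94.7403   0.0957]] [[519.6171 247.166   42.8763  59.5121  94.7403   0.0958]]
shelf ((514.0516967773438, 259.57977294921875), (119.62210845947266, 308.8950500488281), 4.7711591720581055)
n 6 now [0.5054 0.2497 0.2579] yaw 5.411794597902874 op 1.0065773369178554 F [-0.2111  0.4442 -0.5543] t 1.625
x -0.0217 y 0.0628 z 0.0016 | w [-0.0003  0.0004 -0.018 ]
x -0.0252 y 0.0614 z 0.0016 | w [-0.0003  0.0004 -0.018 ]
x -0.0287 y 0.0599 z 0.0016 | w [-0.0003  0.0004 -0.018 ]
x -0.0320 y 0.0582 z 0.0016 | w [-0.0003  0.0004 -0.018 ]
x -0.0352 y 0.0563 z 0.0016 | w [-0.0003  0.0004 -0.018 ]
x -0.0384 y 0.0542 z 0.0017 | w [-0.0003  0.0004 -0.018 ]
```

Emit:
apply_moves --series '[{"x":-0.022,"y":0.063,"z":0.002,"wx":0,"wy":0,"wz":-0.018,"fingers":1},{"x":-0.025,"y":0.062,"z":0.002,"wx":0,"wy":0,"wz":-0.018,"fingers":1},{"x":-0.029,"y":0.06,"z":0.002,"wx":0,"wy":0,"wz":-0.018,"fingers":1},{"x":-0.032,"y":0.058,"z":0.002,"wx":0,"wy":0,"wz":-0.018,"fingers":1},{"x":-0.035,"y":0.056,"z":0.002,"wx":0,"wy":0,"wz":-0.018,"fingers":1},{"x":-0.038,"y":0.054,"z":0.002,"wx":0,"wy":0,"wz":-0.018,"fingers":1},{"x":0,"y":0,"z":0,"wx":0,"wy":0,"wz":0,"fingers":1}]'

```text
clock: 2.5
tool_pos: [0.4276, -0.0513, 0.2447]
eef_rot: [0.971, 0.24, -0.006, -0.008]
contact_force: [0.5, 0.4, -0.1]
opening: 0.999
```

```bash
python3 -c "
from h import *
p,d,c=look('w4')
f=faces(p,d,c,.05,(0,0,560,330),tol=.006);print(f)
f=[q for q in f if abs(q[3]-59)<8]
if f:
  x,y,w,l,a,z=f[0];plan((x/1e3,y/1e3,.08),(a-90))
"
```

```text
[[ 429.7768 -102.9022   43.8055   60.7275  114.909     0.0507]]
n 4 now [ 0.4285 -0.0487  0.2448] yaw 28.037996432181018 op 0.9982928448887364 F [0.312  0.0971 0.2667] t 2.55
x -0.0074 y 0.0162 z 0.0512 | w [-0.0016  0.0005  0.0043]
x -0.0072 y 0.0160 z 0.0513 | w [-0.0016  0.0005  0.0043]
x -0.0071 y 0.0159 z 0.0514 | w [-0.0016  0.0005  0.0043]
x -0.0069 y 0.0157 z 0.0514 | w [-0.0016  0.0005  0.0043]
```

Emit:
apply_moves --series '[{"x":-0.014,"y":0.032,"z":0.02,"wx":-0.0016,"wy":0.0005,"wz":0.0043,"fingers":1},{"x":-0.014,"y":0.032,"z":0.05,"wx":-0.0016,"wy":0.0005,"wz":0.0043,"fingers":1},{"x":0,"y":0,"z":0.06,"wx":-0.0016,"wy":0.0005,"wz":0.0043,"fingers":1},{"x":0,"y":0,"z":0.06,"wx":-0.0016,"wy":0.0005,"wz":0.0043,"fingers":1},{"x":0,"y":0,"z":0,"wx":0,"wy":0,"wz":0,"fingers":1}]'

```text
clock: 3.18
tool_pos: [0.439, -0.0878, 0.0891]
eef_rot: [0.974, 0.228, 0.006, -0.003]
contact_force: [-0.4, -0.5, 0.7]
opening: 0.999
```

```bash
python3 -c "
from h import *
plan((.430,-.103,.014),24.9)
"
```

```text
n 2 now [ 0.439  -0.0878  0.0891] yaw 26.413711759461435 op 0.9993662501832865 F [-0.3757 -0.4701  0.6759] t 3.175
x -0.0099 y 0.0061 z 0.0468 | w [-0.0006 -0.0021  0.0042]
x -0.0095 y 0.0062 z 0.0469 | w [-0.0006 -0.0021  0.0042]
```

Emit:
apply_moves --series '[{"x":-0.019,"y":0.012,"z":0,"wx":-0.001,"wy":-0.004,"wz":0.008,"fingers":1},{"x":0,"y":0,"z":0.02,"wx":0,"wy":0,"wz":0,"fingers":1},{"x":0,"y":0,"z":0,"wx":0,"wy":0,"wz":0,"fingers":1}]'

```text
clock: 3.55
tool_pos: [0.4318, -0.1025, 0.0776]
eef_rot: [0.976, 0.217, 0.003, 0.001]
contact_force: [-0.5, -0.0, -0.4]
opening: 0.999
```

```bash
python3 -c "
from h import *
plan((.430,-.103,.014),24.9)
"
```

```text
n 2 now [ 0.4318 -0.1025  0.0776] yaw 25.103501040555905 op 0.9987288143534178 F [-0.5155 -0.006  -0.3618] t 3.55
x -0.0014 y -0.0003 z 0.0397 | w [ 0.0005 -0.0009  0.0006]
x -0.0013 y -0.0003 z 0.0397 | w [ 0.0005 -0.0009  0.0006]
```

Emit:
apply_moves --series '[{"x":-0.001,"y":0,"z":0.04,"wx":0,"wy":-0.001,"wz":0,"fingers":1},{"x":-0.001,"y":0,"z":0.04,"wx":0,"wy":-0.001,"wz":0,"fingers":1},{"x":0,"y":0,"z":0,"wx":0,"wy":0,"wz":0,"fingers":1}]' --force 25

```text
clock: 3.92
tool_pos: [0.4363, -0.1057, 0.037]
eef_rot: [0.976, 0.217, -0.001, 0.001]
contact_force: [-1.3, 0.0, 0.5]
opening: 1.0
```

```bash
python3 -c "
from h import *
plan((.430,-.103,.014),24.9)
"
```

```text
n 1 now [ 0.4363 -0.1057  0.037 ] yaw 25.0496221056023 op 1.0002574383831455 F [-1.2936  0.045   0.4598] t 3.925
x -0.0056 y -0.0065 z 0.0288 | w [0.0007 0.0011 0.0008]
```

Emit:
apply_moves --series '[{"x":-0.005,"y":-0.005,"z":0.01,"wx":0,"wy":0,"wz":0,"fingers":1},{"x":0,"y":0,"z":0.014,"wx":0,"wy":0,"wz":0,"fingers":1},{"x":0,"y":0,"z":0,"wx":0,"wy":0,"wz":0,"fingers":1}]' --force 25

```text
clock: 4.3
tool_pos: [0.437, -0.1069, 0.0276]
eef_rot: [0.976, 0.216, -0.002, 0.002]
contact_force: [1.2, -0.4, 0.2]
opening: 1.002
```

```bash
python3 -c "
from h import *
plan((.430,-.103,.014),24.9)
"
```

```text
n 1 now [ 0.437  -0.1069  0.0276] yaw 24.94314565727665 op 1.0022234408699664 F [ 1.2443 -0.4178  0.1692] t 4.3
x -0.0058 y -0.0081 z 0.0170 | w [0.0012 0.0018 0.0002]
```

Emit:
apply_moves --series '[{"x":-0.006,"y":-0.008,"z":0.008,"wx":0.001,"wy":0.001,"wz":0,"fingers":1},{"x":-0.003,"y":-0.004,"z":0.008,"wx":0,"wy":0,"wz":0,"fingers":1}]' --force 25

```text
clock: 4.55
tool_pos: [0.4322, -0.105, 0.0224]
eef_rot: [0.977, 0.215, -0.003, 0.003]
contact_force: [0.2, -0.0, 0.7]
opening: 0.996
```

```bash
python3 -c "
from h import *
plan((.430,-.103,.014),24.9)
"
```

```text
n 1 now [ 0.4322 -0.105   0.0224] yaw 24.79938777005863 op 0.996248270256241 F [ 0.1731 -0.0073  0.7066] t 4.55
x -0.0014 y -0.0035 z 0.0105 | w [ 0.0012  0.0023 -0.0006]
```

Emit:
apply_moves --series '[{"x":-0.003,"y":-0.005,"z":0.012,"wx":0.001,"wy":0.002,"wz":0,"fingers":1},{"x":0,"y":0,"z":0,"wx":0,"wy":0,"wz":0,"fingers":-1},{"x":0,"y":0,"z":0,"wx":0,"wy":0,"wz":0,"fingers":-1},{"x":0,"y":0,"z":0,"wx":0,"wy":0,"wz":0,"fingers":-1},{"x":0,"y":0,"z":0,"wx":0,"wy":0,"wz":0,"fingers":-1},{"x":0,"y":0,"z":0,"wx":0,"wy":0,"wz":0,"fingers":-1}]' --force 25

```text
clock: 5.3
tool_pos: [0.4289, -0.1044, 0.0168]
eef_rot: [0.977, 0.215, -0.0, 0.004]
contact_force: [-0.9, 0.1, -1.4]
opening: 0.501
```

```bash
python3 -c "
from h import *
plan((.430,-.103,.18),24.9)
"
```

```text
n 3 now [ 0.4289 -0.1044  0.0168] yaw 24.794817579398753 op 0.5014305805845514 F [-0.8695  0.0657 -1.3555] t 5.3
x 0.0005 y 0.0002 z -0.0680 | w [ 0.0008  0.0002 -0.0002]
x 0.0006 y 0.0000 z -0.0680 | w [ 0.0008  0.0002 -0.0002]
x 0.0006 y -0.0002 z -0.0680 | w [ 0.0008  0.0002 -0.0002]
```

Emit:
apply_moves --series '[{"x":0,"y":0,"z":-0.03,"wx":0,"wy":0,"wz":0,"fingers":-1},{"x":0,"y":0,"z":-0.06,"wx":0,"wy":0,"wz":0,"fingers":-1},{"x":0,"y":0,"z":-0.068,"wx":0,"wy":0,"wz":0,"fingers":-1},{"x":0,"y":0,"z":-0.05,"wx":0,"wy":0,"wz":0,"fingers":-1},{"x":0,"y":0,"z":0,"wx":0,"wy":0,"wz":0,"fingers":-1}]'

```text
clock: 5.92
tool_pos: [0.4294, -0.105, 0.1624]
eef_rot: [0.977, 0.215, -0.002, 0.008]
contact_force: [0.4, -0.2, -1.8]
opening: 0.493
```

```bash
python3 -c "
from h import *
plan((.5253,.1718,.15),4.74)
"
```

```text
n 6 now [ 0.4294 -0.105   0.1624] yaw 24.774193791796577 op 0.4933998589930723 F [ 0.3851 -0.2295 -1.7982] t 5.925
x 0.0423 y -0.0440 z 0.0016 | w [0.0008 0.0002 0.0186]
x 0.0397 y -0.0464 z 0.0018 | w [0.0008 0.0002 0.0186]
x 0.0369 y -0.0486 z 0.0019 | w [0.0008 0.0002 0.0186]
x 0.0340 y -0.0507 z 0.0021 | w [0.0008 0.0002 0.0186]
x 0.0310 y -0.0526 z 0.0023 | w [0.0008 0.0002 0.0186]
x 0.0279 y -0.0543 z 0.0024 | w [0.0008 0.0002 0.0186]
```

Emit:
apply_moves --series '[{"x":0.042,"y":-0.044,"z":0,"wx":0.001,"wy":0,"wz":0.019,"fingers":-1},{"x":0.04,"y":-0.046,"z":0,"wx":0.001,"wy":0,"wz":0.019,"fingers":-1},{"x":0.037,"y":-0.049,"z":0,"wx":0.001,"wy":0,"wz":0.019,"fingers":-1},{"x":0.034,"y":-0.051,"z":0,"wx":0.001,"wy":0,"wz":0.019,"fingers":-1},{"x":0.031,"y":-0.053,"z":0,"wx":0.001,"wy":0,"wz":0.019,"fingers":-1},{"x":0.028,"y":-0.054,"z":0,"wx":0.001,"wy":0,"wz":0.019,"fingers":-1},{"x":0,"y":0,"z":0,"wx":0,"wy":0,"wz":0,"fingers":-1}]'

```text
clock: 6.8
tool_pos: [0.526, 0.1746, 0.1465]
eef_rot: [1.0, 0.029, -0.01, 0.003]
contact_force: [-1.1, -0.9, -1.4]
opening: 0.499
```

```bash
python3 -c "
from h import *
plan((.5253,.1718,.09),4.74)
"
```

```text
n 2 now [0.526  0.1746 0.1465] yaw 3.2639475470526302 op 0.4988961501903728 F [-1.0521 -0.8682 -1.3658] t 6.8
x 0.0002 y 0.0015 z 0.0354 | w [ 0.0009  0.0033 -0.0041]
x -0.0002 y 0.0016 z 0.0353 | w [ 0.0009  0.0033 -0.0041]
```

Emit:
apply_moves --series '[{"x":0,"y":0.003,"z":0.03,"wx":0.002,"wy":0.006,"wz":-0.008,"fingers":-1},{"x":0,"y":0,"z":0.03,"wx":0,"wy":0,"wz":0,"fingers":-1},{"x":0,"y":0,"z":0,"wx":0,"wy":0,"wz":0,"fingers":-1},{"x":0,"y":0,"z":0,"wx":0,"wy":0,"wz":0,"fingers":-1}]'

```text
clock: 7.3
tool_pos: [0.5222, 0.167, 0.0928]
eef_rot: [0.999, 0.042, -0.005, 0.004]
contact_force: [-0.6, -0.3, -1.9]
opening: 0.498
```

```bash
python3 -c "
from h import *
plan((.5253,.1718,.075),4.74)
plan((.5253,.1718,.075),4.74)
"
```

```text
n 1 now [0.5222 0.167  0.0928] yaw 4.821037130661529 op 0.4981074577784877 F [-0.5752 -0.2998 -1.9472] t 7.3
x 0.0046 y -0.0058 z 0.0221 | w [0.0025 0.0031 0.0005]
n 1 now [0.5222 0.167  0.0928] yaw 4.821037130661529 op 0.4981074577784877 F [-0.5752 -0.2998 -1.9472] t 7.3
x 0.0046 y -0.0058 z 0.0221 | w [0.0025 0.0031 0.0005]
```

Emit:
apply_moves --series '[{"x":0.004,"y":-0.006,"z":0.01,"wx":0.002,"wy":0.003,"wz":0,"fingers":-1},{"x":0.001,"y":-0.001,"z":0.01,"wx":0,"wy":0,"wz":0,"fingers":-1},{"x":0,"y":0,"z":0,"wx":0,"wy":0,"wz":0,"fingers":-1}]'

```text
clock: 7.68
tool_pos: [0.5268, 0.1729, 0.0768]
eef_rot: [0.999, 0.042, 0.001, 0.0]
contact_force: [0.2, 0.2, -1.4]
opening: 0.496
```

```bash
python3 -c "
from h import *
plan((.5253,.1718,.062),4.74)
p,d,c=look('w5')
T=c['world_from_camera'];print(T[:3,3])
W=cloud(d,c);t=snapshot('top');np.savez('pics/t5.npz',p=t[0],d=t[1]);cv2.imwrite('pics/t5.png',t[0][...,::-1])
plan((.5253,.1718,.062),4.74)
cv2.imwrite('pics/c5.png',np.hstack([p[:,:,::-1],cv2.resize(t[0][150:270,40:250,::-1],(735,420))])[:,::1][:, -1295:][:, :])
a=cv2.resize(t[0][150:270,40:250,::-1],(735,420));b=cv2.resize(p[...,::-1],(240,180));a[240:,:240]=b;cv2.imwrite('pics/c5.png',a)
"
```

```text
n 1 now [0.5268 0.1729 0.0768] yaw 4.776855982158443 op 0.49554177002121197 F [ 0.1677  0.2123 -1.3817] t 7.675
x -0.0020 y 0.0012 z 0.0185 | w [ 0.0003 -0.0008  0.0002]
[0.5185 0.2573 0.2235]
n 1 now [0.527  0.1731 0.0773] yaw 4.7763926509411 op 0.49663116098369464 F [ 0.3065 -0.0522 -1.2698] t 7.775
x -0.0023 y 0.0014 z 0.0191 | w [ 0.0002 -0.001   0.0002]
```

View pics/c5.png

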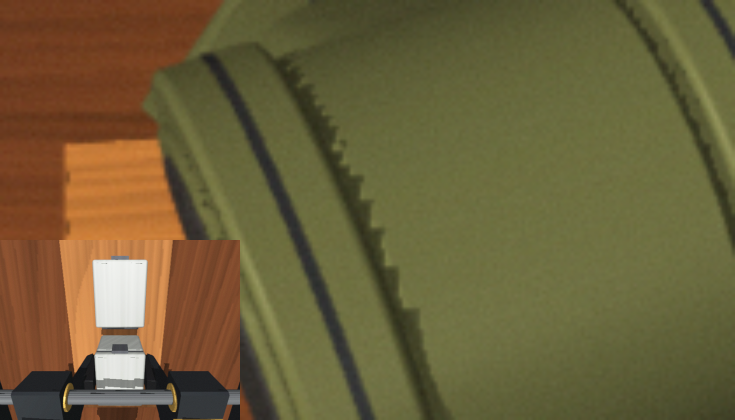

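The wrist inset shows the row box at top and the held box between the fingers, its top partly behind the rod, nearly in line. I measure both relative to the row axis.

```bash
cat >> h.py <<'E'
def row(p,d,c,zr,zh,o=(.519,.2475),a=94.74):
    """robust extents (mm) in row frame (across, along) of the row box top (z=zr) and another top (z=zh)"""
    W=cloud(d,c);hsv=cv2.cvtColor(p,cv2.COLOR_RGB2HSV);u=np.array([np.cos(np.deg2rad(a)),np.sin(np.deg2rad(a))]);x=np.array([u[1],-u[0]])
    for z,lo,hi in zr,zh:
        m=((abs(W[...,2]-z)<.005)&(hsv[...,1]<60)&(hsv[...,2]>120)&(d>0)).astype(np.uint8)
        vv,uu=np.nonzero(m);q=plane(np.c_[uu,vv],z,c)[:,:2]-o;s=np.c_[q@x,q@u]*1e3
        k=(abs(s[:,0])<50)&(s[:,1]>lo)&(s[:,1]<hi);s=s[k];wz=W[...,2][m>0][k]
        mid=s[(abs(s[:,0])>9)]
        print("z",z,"n",k.sum(),"zmed",np.median(wz),"across",np.percentile(s[:,0],[.5,99.5]),"along",np.percentile(mid[:,1],[.5,99.5]),"slope",end=" ")
        b=np.round(s[:,1]/3).astype(int);e=[(v*3,(s[b==v,0].min()+s[b==v,0].max())/2) for v in np.unique(b) if (b==v).sum()>20][2:-2]
        print("mid-line deg",np.rad2deg(np.polyfit(*np.array(e).T,1)[0]) if len(e)>3 else None)
E
python3 -c "
from h import *
p,d,c=look('w6')
row(p,d,c,(.095,-35,40),(.110,-120,-36))"
```

```text
z 0.095 n 19157 zmed 0.09580829112535133 across [-20.936   21.9859] along [-29.1414  25.6646] slope mid-line deg -0.023472355500350345
z 0.11 n 9998 zmed 0.11122576520828159 across [-20.8739  22.1115] along [-103.6735  -47.0141] slope mid-line deg 0.307883726900798
```

Emit:
apply_moves --series '[{"x":0,"y":0.003,"z":0.006,"wx":0,"wy":-0.001,"wz":0,"fingers":-1},{"x":0,"y":0,"z":0.006,"wx":0,"wy":0,"wz":0,"fingers":-1},{"x":0,"y":0,"z":0,"wx":0,"wy":0,"wz":0,"fingers":-1}]'

```text
clock: 8.2
tool_pos: [0.5275, 0.1704, 0.0674]
eef_rot: [0.999, 0.041, 0.0, 0.0]
contact_force: [0.4, -0.1, -1.2]
opening: 0.498
```

```bash
python3 -c "
from h import *
plan((.5272,.1706,.062),4.74)
p,d,c=look('w7')
row(p,d,c,(.095,-35,40),(.100,-120,-36))"
```

```text
n 1 now [0.5275 0.1704 0.0674] yaw 4.750655996397687 op 0.4980327638179493 F [ 0.3713 -0.0876 -1.2167] t 8.2
x -0.0003 y -0.0003 z 0.0068 | w [ 0.0001 -0.0002  0.0001]
z 0.095 n 22893 zmed 0.09581281808890105 across [-20.9097  21.9876] along [-28.964   25.5954] slope mid-line deg -0.02546860754937441
z 0.1 n 9871 zmed 0.10139130135569167 across [-20.4862  22.4878] along [-106.625   -49.8665] slope mid-line deg 0.13516391539770686
```

Emit:
apply_moves --series '[{"x":0,"y":0,"z":0.004,"wx":0,"wy":0,"wz":0,"fingers":-1},{"x":0,"y":0,"z":0.003,"wx":0,"wy":0,"wz":0,"fingers":-1}]'

```text
clock: 8.5
tool_pos: [0.5278, 0.1706, 0.0619]
eef_rot: [0.999, 0.041, 0.001, -0.0]
contact_force: [-1.7, 2.0, 5.5]
opening: 0.498
```

```bash
python3 -c "
from h import *
plan((.5272,.1706,.062),4.74)
p,d,c=look('w8')
row(p,d,c,(.095,-35,40),(.095,-120,-36))"
```

```text
n 1 now [0.5278 0.1706 0.0619] yaw 4.750640618720176 op 0.4976448977339988 F [-1.7034  1.9619  5.4718] t 8.5
x -0.0007 y -0.0001 z -0.0001 | w [ 0.     -0.0004  0.0001]
z 0.095 n 25037 zmed 0.09582444091720906 across [-20.8957  21.9882] along [-28.924   25.6984] slope mid-line deg -0.037764220578580844
z 0.095 n 9873 zmed 0.09585599255724808 across [-20.0987  22.6777] along [-105.4153  -49.0429] slope mid-line deg 0.8114377640411622
```

Emit:
apply_moves --series '[{"x":0,"y":0,"z":0,"wx":0,"wy":0,"wz":0,"fingers":1},{"x":0,"y":0,"z":0,"wx":0,"wy":0,"wz":0,"fingers":1},{"x":0,"y":0,"z":0,"wx":0,"wy":0,"wz":0,"fingers":1},{"x":0,"y":0,"z":0,"wx":0,"wy":0,"wz":0,"fingers":1},{"x":0,"y":0,"z":-0.03,"wx":0,"wy":0,"wz":0,"fingers":1},{"x":0,"y":0,"z":-0.06,"wx":0,"wy":0,"wz":0,"fingers":1},{"x":0,"y":0,"z":-0.07,"wx":0,"wy":0,"wz":0,"fingers":1},{"x":0,"y":0,"z":0,"wx":0,"wy":0,"wz":0,"fingers":1}]'

```text
clock: 9.55
tool_pos: [0.5277, 0.1711, 0.1934]
eef_rot: [0.999, 0.042, 0.0, -0.0]
contact_force: [0.2, 0.3, -0.6]
opening: 1.002
```

```bash
python3 -c "
from h import *
p,d,c=look('w9')
row(p,d,c,(.095,-35,40),(.095,-120,-36))
plan((.452,-.22,.2),-16.5)"
```

```text
z 0.095 n 5610 zmed 0.09583608714941744 across [-21.1018  21.9358] along [-29.6451  25.4638] slope mid-line deg 0.07669885233477729
z 0.095 n 4218 zmed 0.09576298957871582 across [-20.2898  22.7671] along [-106.7052  -50.4842] slope mid-line deg 0.04533179999840397
n 8 now [0.5264 0.1699 0.1912] yaw 4.791091501468161 op 0.9991920480877912 F [-0.0941  0.0237 -0.8208] t 9.6
x -0.0167 y 0.0597 z -0.0012 | w [0.0001 0.0001 0.0148]
x -0.0139 y 0.0605 z -0.0012 | w [0.0001 0.0001 0.0148]
x -0.0111 y 0.0610 z -0.0013 | w [0.0001 0.0001 0.0148]
x -0.0082 y 0.0615 z -0.0013 | w [0.0001 0.0001 0.0148]
x -0.0054 y 0.0618 z -0.0013 | w [0.0001 0.0001 0.0148]
x -0.0025 y 0.0620 z -0.0013 | w [0.0001 0.0001 0.0148]
x 0.0004 y 0.0620 z -0.0013 | w [0.0001 0.0001 0.0148]
x 0.0033 y 0.0619 z -0.0014 | w [0.0001 0.0001 0.0148]
```

A is placed: centres 76.5 mm apart, 0.8 mm out of line, parallel. Next is B.

Emit:
apply_moves --series '[{"x":-0.017,"y":0.06,"z":-0.001,"wx":0,"wy":0,"wz":0.015,"fingers":1},{"x":-0.014,"y":0.06,"z":-0.001,"wx":0,"wy":0,"wz":0.015,"fingers":1},{"x":-0.011,"y":0.061,"z":-0.001,"wx":0,"wy":0,"wz":0.015,"fingers":1},{"x":-0.008,"y":0.061,"z":-0.001,"wx":0,"wy":0,"wz":0.015,"fingers":1},{"x":-0.005,"y":0.062,"z":-0.001,"wx":0,"wy":0,"wz":0.015,"fingers":1},{"x":-0.003,"y":0.062,"z":-0.001,"wx":0,"wy":0,"wz":0.015,"fingers":1},{"x":0,"y":0.062,"z":-0.001,"wx":0,"wy":0,"wz":0.015,"fingers":1},{"x":0.003,"y":0.03,"z":-0.001,"wx":0,"wy":0,"wz":0.015,"fingers":1}]'

```text
clock: 10.6
tool_pos: [0.446, -0.2041, 0.1873]
eef_rot: [0.989, -0.15, -0.012, 0.001]
contact_force: [0.2, 0.7, -0.2]
opening: 1.003
```

Emit:
apply_moves --series '[{"x":0,"y":0,"z":0,"wx":0,"wy":0,"wz":0,"fingers":1},{"x":0,"y":0,"z":0,"wx":0,"wy":0,"wz":0,"fingers":1}]'

```text
clock: 10.85
tool_pos: [0.4441, -0.2045, 0.1851]
eef_rot: [0.988, -0.151, -0.014, 0.001]
contact_force: [1.0, -0.1, -0.1]
opening: 1.002
```

```bash
python3 -c "
from h import *
p,d,c=look('w10')
f=faces(p,d,c,.05,(0,0,560,335),tol=.006);print(f)
f=[q for q in f if abs(q[3]-59)<8]
if f:
  x,y,w,l,a,z=f[0];plan((x/1e3,y/1e3,.08),(a-90))
"
```

```text
[[ 460.946  -253.7471   43.9022   59.8038   73.5061    0.0522]
 [ 624.1612 -278.5364   56.8624   62.186   141.9935    0.0522]]
n 3 now [ 0.4441 -0.2044  0.1851] yaw -17.326311116695464 op 0.9994449863108182 F [ 0.0735 -0.5008  0.934 ] t 10.9
x 0.0140 y 0.0173 z 0.0435 | w [ 0.0007  0.0029 -0.0015]
x 0.0135 y 0.0174 z 0.0436 | w [ 0.0007  0.0029 -0.0015]
x 0.0130 y 0.0176 z 0.0437 | w [ 0.0007  0.0029 -0.0015]
```

Emit:
apply_moves --series '[{"x":0.02,"y":0.026,"z":0.03,"wx":0.001,"wy":0.003,"wz":-0.002,"fingers":1},{"x":0.02,"y":0.026,"z":0.03,"wx":0.001,"wy":0.003,"wz":-0.002,"fingers":1},{"x":0,"y":0,"z":0.05,"wx":0,"wy":0.003,"wz":0,"fingers":1},{"x":0,"y":0,"z":0,"wx":0,"wy":0,"wz":0,"fingers":1}]'

```text
clock: 11.4
tool_pos: [0.4654, -0.2472, 0.0948]
eef_rot: [0.991, -0.137, 0.002, -0.002]
contact_force: [-0.2, -0.4, 0.3]
opening: 1.001
```

```bash
python3 -c "
from h import *
plan((.461,-.254,.06),-16.5)
"
```

```text
n 1 now [ 0.4654 -0.2472  0.0948] yaw -15.762027819709001 op 1.001005073055623 F [-0.2248 -0.4281  0.2983] t 11.4
x -0.0032 y 0.0099 z 0.0434 | w [-0.0013 -0.0013  0.0041]
```

Emit:
apply_moves --series '[{"x":-0.003,"y":0.009,"z":0.005,"wx":-0.001,"wy":-0.001,"wz":0.004,"fingers":1},{"x":0,"y":0,"z":0.025,"wx":0,"wy":0,"wz":0,"fingers":1},{"x":0,"y":0,"z":0.025,"wx":0,"wy":0,"wz":0,"fingers":1},{"x":0,"y":0,"z":0.02,"wx":0,"wy":0,"wz":0,"fingers":1}]'

```text
clock: 11.9
tool_pos: [0.4659, -0.2533, 0.0392]
eef_rot: [0.99, -0.142, 0.005, 0.001]
contact_force: [-0.4, -0.2, 0.1]
opening: 1.0
```

```bash
python3 -c "
from h import *
plan((.461,-.254,.016),-16.5)
"
```

```text
n 1 now [ 0.4659 -0.2533  0.0392] yaw -16.36355946231628 op 0.9999773455815967 F [-0.3598 -0.1717  0.1316] t 11.9
x -0.0059 y 0.0026 z 0.0290 | w [-0.0001 -0.0034  0.0008]
```

Emit:
apply_moves --series '[{"x":-0.006,"y":0.002,"z":0.012,"wx":0,"wy":-0.003,"wz":0.001,"fingers":1},{"x":-0.002,"y":0,"z":0.012,"wx":0,"wy":0,"wz":0,"fingers":1},{"x":0,"y":0,"z":0.004,"wx":0,"wy":0,"wz":0,"fingers":1}]'

```text
clock: 12.28
tool_pos: [0.4602, -0.2533, 0.0177]
eef_rot: [0.99, -0.144, 0.002, 0.0]
contact_force: [-0.7, -0.9, -0.2]
opening: 1.001
```

```bash
python3 -c "
from h import *
plan((.461,-.254,.016),-16.5)
"
```

```text
n 1 now [ 0.4602 -0.2533  0.0177] yaw -16.54073089211184 op 1.0008021028381584 F [-0.6585 -0.8648 -0.1891] t 12.275
x 0.0012 y 0.0006 z 0.0021 | w [ 0.0001 -0.0011 -0.0002]
```

Emit:
apply_moves --series '[{"x":0.001,"y":0,"z":0.002,"wx":0,"wy":-0.001,"wz":0,"fingers":-1},{"x":0,"y":0,"z":0,"wx":0,"wy":0,"wz":0,"fingers":-1},{"x":0,"y":0,"z":0,"wx":0,"wy":0,"wz":0,"fingers":-1},{"x":0,"y":0,"z":0,"wx":0,"wy":0,"wz":0,"fingers":-1},{"x":0,"y":0,"z":0,"wx":0,"wy":0,"wz":0,"fingers":-1}]' --force 25

```text
clock: 12.9
tool_pos: [0.4618, -0.2539, 0.0169]
eef_rot: [0.99, -0.144, 0.001, 0.0]
contact_force: [-0.7, -0.3, -0.8]
opening: 0.495
```

Emit:
apply_moves --series '[{"x":0,"y":0,"z":-0.03,"wx":0,"wy":0,"wz":0,"fingers":-1},{"x":0,"y":0,"z":-0.06,"wx":0,"wy":0,"wz":0,"fingers":-1},{"x":0,"y":0,"z":-0.07,"wx":0,"wy":0,"wz":0,"fingers":-1},{"x":0,"y":0,"z":-0.07,"wx":0,"wy":0,"wz":0,"fingers":-1},{"x":0,"y":0,"z":0,"wx":0,"wy":0,"wz":0,"fingers":-1}]'

```text
clock: 13.52
tool_pos: [0.4607, -0.2533, 0.2052]
eef_rot: [0.99, -0.144, -0.001, -0.0]
contact_force: [0.6, -0.3, -2.7]
opening: 0.5
```

```bash
python3 -c "
from h import *
plan((.5127,.3232,.19),4.74)
"
```

```text
n 11 now [ 0.4607 -0.2533  0.2052] yaw -16.508532492295853 op 0.49990147288625 F [ 0.6099 -0.2935 -2.6647] t 13.525
x -0.0129 y -0.0645 z 0.0017 | w [-0.      0.0001 -0.0107]
x -0.0108 y -0.0649 z 0.0017 | w [-0.      0.0001 -0.0107]
x -0.0086 y -0.0652 z 0.0017 | w [-0.      0.0001 -0.0107]
x -0.0064 y -0.0655 z 0.0017 | w [-0.      0.0001 -0.0107]
x -0.0042 y -0.0656 z 0.0017 | w [-0.      0.0001 -0.0107]
x -0.0019 y -0.0658 z 0.0017 | w [-0.      0.0001 -0.0107]
x 0.0003 y -0.0658 z 0.0017 | w [-0.      0.0001 -0.0107]
x 0.0025 y -0.0657 z 0.0017 | w [-0.      0.0001 -0.0107]
x 0.0047 y -0.0656 z 0.0017 | w [-0.      0.0001 -0.0107]
x 0.0069 y -0.0654 z 0.0017 | w [-0.      0.0001 -0.0107]
x 0.0091 y -0.0651 z 0.0017 | w [-0.      0.0001 -0.0107]
```

Emit:
apply_moves --series '[{"x":-0.013,"y":-0.064,"z":0,"wx":0,"wy":0,"wz":-0.011,"fingers":-1},{"x":-0.011,"y":-0.065,"z":0,"wx":0,"wy":0,"wz":-0.011,"fingers":-1},{"x":-0.009,"y":-0.065,"z":0,"wx":0,"wy":0,"wz":-0.011,"fingers":-1},{"x":-0.006,"y":-0.065,"z":0,"wx":0,"wy":0,"wz":-0.011,"fingers":-1},{"x":-0.004,"y":-0.066,"z":0,"wx":0,"wy":0,"wz":-0.011,"fingers":-1},{"x":-0.002,"y":-0.066,"z":0,"wx":0,"wy":0,"wz":-0.011,"fingers":-1},{"x":0,"y":-0.066,"z":0,"wx":0,"wy":0,"wz":-0.011,"fingers":-1},{"x":0,"y":0,"z":0,"wx":0,"wy":0,"wz":0,"fingers":-1}]'

```text
clock: 14.52
tool_pos: [0.4879, 0.1212, 0.1955]
eef_rot: [1.0, -0.022, -0.008, 0.001]
contact_force: [-0.4, -0.3, -0.3]
opening: 0.495
```

```bash
python3 -c "
from h import *
plan((.5144,.3234,.19),4.74)
"
```

```text
n 4 now [0.4879 0.1212 0.1955] yaw -2.5147990133804345 op 0.49536745365569085 F [-0.3739 -0.2877 -0.2629] t 14.525
x 0.0055 y -0.0635 z 0.0015 | w [ 0.0001  0.0013 -0.0101]
x 0.0075 y -0.0633 z 0.0015 | w [ 0.0001  0.0013 -0.0101]
x 0.0095 y -0.0630 z 0.0016 | w [ 0.0001  0.0013 -0.0101]
x 0.0115 y -0.0627 z 0.0016 | w [ 0.0001  0.0013 -0.0101]
```

Emit:
apply_moves --series '[{"x":0.006,"y":-0.063,"z":0.001,"wx":0,"wy":0.001,"wz":-0.01,"fingers":-1},{"x":0.008,"y":-0.063,"z":0.001,"wx":0,"wy":0.001,"wz":-0.01,"fingers":-1},{"x":0.01,"y":-0.063,"z":0.001,"wx":0,"wy":0.001,"wz":-0.01,"fingers":-1},{"x":0.012,"y":-0.063,"z":0.001,"wx":0,"wy":0.001,"wz":-0.01,"fingers":-1},{"x":0,"y":0,"z":0,"wx":0,"wy":0,"wz":0,"fingers":-1},{"x":0,"y":0,"z":0,"wx":0,"wy":0,"wz":0,"fingers":-1}]'

```text
clock: 15.28
tool_pos: [0.5147, 0.3168, 0.1805]
eef_rot: [0.999, 0.038, -0.008, 0.009]
contact_force: [0.6, -0.5, -1.0]
opening: 0.497
```

```bash
python3 -c "
from h import *
plan((.5144,.3234,.12),4.74)
"
```

```text
n 2 now [0.5147 0.3168 0.1805] yaw 4.401776191248194 op 0.4970328773039163 F [ 0.6141 -0.5174 -0.9643] t 15.275
x 0.0008 y -0.0048 z 0.0377 | w [ 0.0029  0.0027 -0.0009]
x 0.0005 y -0.0045 z 0.0377 | w [ 0.0029  0.0027 -0.0009]
```

Emit:
apply_moves --series '[{"x":0.001,"y":-0.009,"z":0.02,"wx":0.005,"wy":0.005,"wz":-0.002,"fingers":-1},{"x":0,"y":0,"z":0.035,"wx":0,"wy":0,"wz":0,"fingers":-1},{"x":0,"y":0,"z":0.035,"wx":0,"wy":0,"wz":0,"fingers":-1},{"x":0,"y":0,"z":0,"wx":0,"wy":0,"wz":0,"fingers":-1}]'

```text
clock: 15.78
tool_pos: [0.5159, 0.3129, 0.1049]
eef_rot: [0.999, 0.037, -0.001, 0.006]
contact_force: [-0.3, -0.0, -1.1]
opening: 0.493
```

```bash
python3 -c "
from h import *
plan((.5144,.3234,.075),4.74)
"
```

```text
n 1 now [0.5159 0.3129 0.1049] yaw 4.234425327018898 op 0.4933562038863414 F [-0.2834 -0.0464 -1.1029] t 15.775
x -0.0008 y -0.0136 z 0.0372 | w [ 0.0035  0.001  -0.0028]
```

Emit:
apply_moves --series '[{"x":-0.001,"y":-0.014,"z":0,"wx":0.003,"wy":0.001,"wz":-0.003,"fingers":-1},{"x":0,"y":-0.003,"z":0.01,"wx":0.001,"wy":0,"wz":0,"fingers":-1},{"x":0,"y":0,"z":0.01,"wx":0,"wy":0,"wz":0,"fingers":-1},{"x":0,"y":0,"z":0,"wx":0,"wy":0,"wz":0,"fingers":-1}]'

```text
clock: 16.27
tool_pos: [0.5156, 0.3267, 0.0904]
eef_rot: [0.999, 0.041, 0.002, -0.002]
contact_force: [0.4, -0.2, -1.0]
opening: 0.499
```

```bash
python3 -c "
from h import *
plan((.5144,.3234,.075),4.74)
"
```

```text
n 1 now [0.5156 0.3267 0.0904] yaw 4.68972376028658 op 0.49925883019241896 F [ 0.4058 -0.1692 -1.0079] t 16.275
x -0.0019 y 0.0041 z 0.0193 | w [-0.0012 -0.0011 -0.0003]
```

Emit:
apply_moves --series '[{"x":-0.001,"y":0.003,"z":0.01,"wx":-0.001,"wy":-0.001,"wz":0,"fingers":-1},{"x":0,"y":0,"z":0.01,"wx":0,"wy":0,"wz":0,"fingers":-1},{"x":0,"y":0,"z":0,"wx":0,"wy":0,"wz":0,"fingers":-1}]'

```text
clock: 16.65
tool_pos: [0.5151, 0.324, 0.0734]
eef_rot: [0.999, 0.041, 0.0, -0.0]
contact_force: [-0.3, -0.6, -0.8]
opening: 0.497
```

```bash
python3 -c "
from h import *
plan((.5144,.3234,.062),4.74)
z=get_state()['tool_pos'][2]+.033
p,d,c=look('w11');W=cloud(d,c)
row(p,d,c,(z,36,130),(z,36,130))
q=c['world_from_camera'];print(z)
cv2.imwrite('pics/w11.png',p[...,::-1])"
```

```text
n 1 now [0.5151 0.324  0.0734] yaw 4.6806208679256125 op 0.49658310089207414 F [-0.3237 -0.6335 -0.7813] t 16.65
x -0.0010 y 0.0006 z 0.0142 | w [-0.0001 -0.0001 -0.0003]
z 0.10638491588194168 n 10251 zmed 0.1072008270701444 across [-20.0294  22.8385] along [ 46.8227 104.0155] slope mid-line deg 0.11246962653546483
z 0.10638491588194168 n 10251 zmed 0.1072008270701444 across [-20.0294  22.8385] along [ 46.8227 104.0155] slope mid-line deg 0.11246962653546483
0.10638491588194168
```

View pics/w11.png

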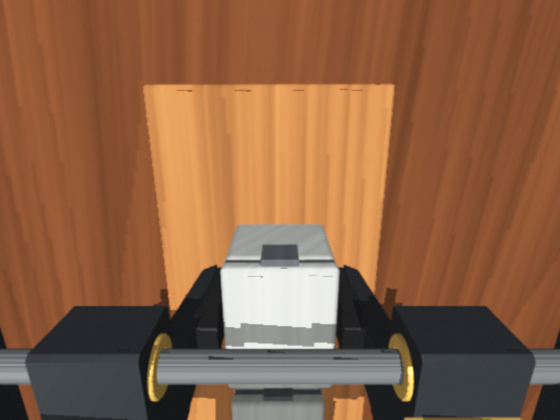

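The held box fills about (223–337, 262–380), square to the shelf edges, with the row box just visible below the rod. It is within about 1 mm of target, so I nudge and lower it.

Emit:
apply_moves --series '[{"x":-0.001,"y":0.001,"z":0.005,"wx":0,"wy":0,"wz":0,"fingers":-1},{"x":0,"y":0,"z":0.005,"wx":0,"wy":0,"wz":0,"fingers":-1},{"x":0,"y":0,"z":0,"wx":0,"wy":0,"wz":0,"fingers":-1}]'

```text
clock: 17.08
tool_pos: [0.5147, 0.3234, 0.0654]
eef_rot: [0.999, 0.041, 0.001, -0.0]
contact_force: [0.2, -0.5, -0.3]
opening: 0.501
```

```bash
python3 -c "
from h import *
plan((.5144,.3228,.062),4.74)
z=get_state()['tool_pos'][2]+.033
p,d,c=look('w12')
row(p,d,c,(z,36,130),(z,36,130))"
```

```text
n 1 now [0.5147 0.3234 0.0654] yaw 4.675810371625865 op 0.501032854591869 F [ 0.1535 -0.5117 -0.3274] t 17.075
x -0.0004 y 0.0007 z 0.0043 | w [-0.0003 -0.0004 -0.0004]
z 0.0984238052071432 n 10219 zmed 0.09924542095071684 across [-20.5275  22.255 ] along [ 46.3266 103.44  ] slope mid-line deg 0.23281400307006087
z 0.0984238052071432 n 10219 zmed 0.09924542095071684 across [-20.5275  22.255 ] along [ 46.3266 103.44  ] slope mid-line deg 0.23281400307006087
```

Emit:
apply_moves --series '[{"x":0,"y":0.0005,"z":0.004,"wx":0,"wy":0,"wz":0,"fingers":-1},{"x":0,"y":0,"z":0.001,"wx":0,"wy":0,"wz":0,"fingers":-1}]'

```text
clock: 17.38
tool_pos: [0.5149, 0.3232, 0.0619]
eef_rot: [0.999, 0.041, 0.001, -0.001]
contact_force: [-1.6, -2.2, 4.6]
opening: 0.497
```

```bash
python3 -c "
from h import *
plan((.5144,.3228,.062),4.74)
p,d,c=look('w13')
row(p,d,c,(.095,36,130),(.095,36,130))"
```

```text
n 1 now [0.5149 0.3232 0.0619] yaw 4.673098559401553 op 0.49729440128356595 F [-1.623  -2.2444  4.5656] t 17.375
x -0.0006 y 0.0004 z -0.0001 | w [-0.0004 -0.0006 -0.0004]
z 0.095 n 10237 zmed 0.09573441580257074 across [-20.3425  22.4716] along [ 46.1509 103.1965] slope mid-line deg 0.19591663560548497
z 0.095 n 10237 zmed 0.09573441580257074 across [-20.3425  22.4716] along [ 46.1509 103.1965] slope mid-line deg 0.19591663560548497
```

Contact (about 5 N), so I release and rise.

Emit:
apply_moves --series '[{"x":0,"y":0,"z":0,"wx":0,"wy":0,"wz":0,"fingers":1},{"x":0,"y":0,"z":0,"wx":0,"wy":0,"wz":0,"fingers":1},{"x":0,"y":0,"z":0,"wx":0,"wy":0,"wz":0,"fingers":1},{"x":0,"y":0,"z":0,"wx":0,"wy":0,"wz":0,"fingers":1},{"x":0,"y":0,"z":-0.03,"wx":0,"wy":0,"wz":0,"fingers":1},{"x":0,"y":0,"z":-0.06,"wx":0,"wy":0,"wz":0,"fingers":1},{"x":0,"y":0,"z":-0.07,"wx":0,"wy":0,"wz":0,"fingers":1},{"x":0,"y":0,"z":-0.07,"wx":0,"wy":0,"wz":0,"fingers":1}]'

```text
clock: 18.42
tool_pos: [0.5129, 0.3213, 0.2463]
eef_rot: [0.999, 0.041, -0.003, 0.002]
contact_force: [0.7, -0.5, -0.1]
opening: 0.997
```

Emit:
apply_moves --series '[{"x":-0.04,"y":-0.05,"z":-0.02,"wx":0,"wy":0,"wz":0,"fingers":1},{"x":-0.06,"y":-0.05,"z":-0.02,"wx":0,"wy":0,"wz":0,"fingers":1},{"x":-0.06,"y":-0.05,"z":0,"wx":0,"wy":0,"wz":0,"fingers":1},{"x":-0.05,"y":-0.05,"z":0,"wx":0,"wy":0,"wz":0,"fingers":1},{"x":0,"y":-0.05,"z":0,"wx":0,"wy":0,"wz":0,"fingers":1},{"x":0,"y":-0.05,"z":0,"wx":0,"wy":0,"wz":0,"fingers":1},{"x":0,"y":0,"z":0,"wx":0,"wy":0,"wz":0,"fingers":1}]'

```text
clock: 19.3
tool_pos: [0.323, 0.5553, 0.2857]
eef_rot: [0.999, 0.04, 0.002, -0.003]
contact_force: [-0.3, -0.9, 0.4]
opening: 0.998
```

```bash
python3 -c "
from h import *
p,d=snapshot('top');c=camera_model('top');cv2.imwrite('pics/t14.png',p[...,::-1])
f=faces(p,d,c,.095,(50,160,260,260),tol=.006);print(f)
row(p,d,c,(.095,-35,38),(.095,-120,-40));row(p,d,c,(.095,-35,38),(.095,40,130))
a=look('w14');print(faces(*a,.095,(0,0,560,330),tol=.006))"
```

```text
[[515.4073 321.2587  44.1151  56.6926  93.5612   0.0961]
 [520.7039 245.5131  44.1559  58.5987  93.4      0.0961]
 [527.9165 168.7137  44.072   59.4887  94.5603   0.0961]]
z 0.095 n 722 zmed 0.09623113540577988 across [-20.205   23.0303] along [-29.0482  25.7079] slope mid-line deg 0.20621269377613968
z 0.095 n 718 zmed 0.09606929396846325 across [-19.4225  23.6763] along [-105.8245  -50.9287] slope mid-line deg 0.14791293386549142
z 0.095 n 722 zmed 0.09623113540577988 across [-20.205   23.0303] along [-29.0482  25.7079] slope mid-line deg 0.20621269377613968
z 0.095 n 701 zmed 0.09606628300068687 across [-19.2845  23.7131] along [ 46.899  100.4781] slope mid-line deg -0.42253865206569385
[]
```

View pics/t14.png

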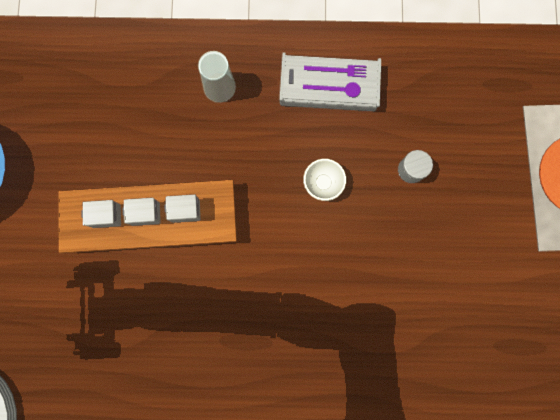

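The top view shows the three boxes in one even row at (99,213), (140,211) and (182,208). The arm is clear. I hand in.

```bash
python3 -c "
from plant import *
print(finish_job(),get_state()['clock'])"
```

```text
the job is handed in; nothing more can be done
the job is handed in; nothing more can be done
```

Both loose boxes now stand upright on the shelf, one on each side of the box that was already there, and I've handed the job in. It used about 19.4 s of the 64 s allowed; no verdict is reported.

My last top-camera measurement, with the gripper open and clear of everything, showed:

| Check | Result |
|---|---|
| Centre spacing | 76.7 mm on the robot's right side, 75.4 mm on its left |
| Gaps between neighbours | about 21 mm and 19 mm |
| Line of the long faces | new boxes 0.7 and 0.8 mm out of line with the middle box |
| Parallel | within about 0.6° of the middle box by mid-line fit; about 1.2° by rectangle fit |
| Middle box | unmoved to within about 1 mm |
| Contact force when setting down | about 5–6 N |

**Failed or disagreed:**
- My first move call was refused because it lacked two required values; nothing moved.
- The wrist camera saw none of the boxes after the arm backed away, so the final check rests on the top camera alone. Its close-up checks during placing agreed to within about 1–2 mm.
- The first side-camera measurement of the middle box was about 12 mm off the top camera's, so I did not use it.

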